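# Mesh the spline key on a lock nut and run it down

### The arm

A 6-joint arm with a two-finger parallel gripper is mounted at the origin on the work surface. World frame = base frame: x ahead of the robot, y to its left, z up, the work surface at z = 0. Lengths are in m, angles in rad, forces in N, time in s.
With the tool pointing down it reaches from about 0.375 to 0.9 m from the base axis. Payload 3.1 kg.
Tool frame: the origin (TCP) lies at the very end of the fingers, on their centre line; the grasp point (between the pads) lies 19 mm behind it; z points along the fingers, y is the line along which they close (so a half turn about z gives the same grasp; the last joint's range is limited). The gripper opens to 85 mm and grips with 20 to 120 N. Pads are 22 mm wide; open, the fingers measure 114 mm over their backs; the gripper's body (76 mm by 85 mm) begins 54 mm behind the grasp point. The pads swing forward as they close: fully open they stand 13 mm farther back than shut.
Start: joints at [-1.369, 0.527, 1.433, -0, 1.181, -0.178], TCP at [0.232, -0.58, 0.209] pointing down, gripper open.
Joint ranges: [-3.08, 3.08], [-0.75, 2.2], [0.22, 2.44], [-1.43, 4.57], [0, 2.65], [-2.85, 2.85]. Speed limits (rad/s): [2.79, 2.79, 3.14, 3.14, 3.14, 3.14].

### API

Orientations are given as a unit quaternion [x, y, z, w].
In Python, from station import manip gives the robot as it stands.
- The arm moves only by the shell command python3 -m handwheel 'ROWS' [FORCE]. ROWS is JSON, a list of rows, each a list of 7 numbers: the shift along the world's x, y, z in mm, then the turn, a rotation vector about the world's x, y, z in degrees, then the opening, from 0 (shut) to 1 (fully open). A call has exactly 10 rows; each row shifts and turns the commanded pose from where the row before left it; what a row does not reach is not made up. A row lasts 1/8 s, in which the tool goes at most 62.5 mm and 10.7 degrees, less where a joint would pass 70% of its speed; a pose out of reach is approached as far as the arm can. A call is refused whole if a number of a shift passes 62.5 or a number of a turn 10.7, either way. A call with a gripper value outside its range is refused whole. The fingers move at their own pace and stop on an object; FORCE is the grip in N (left out, the last holds). Time passes only in rows, so rows that do not move let the fingers close, or fill a call up. It gives the time, the measured TCP pose, the force, the opening and the grip force at its end, in the units of the state.
- manip.sense(): the state, without advancing time (a new reading comes with each control period).
- manip.snapshot(name): name is "scene" or "top" or "wrist"; returns the picture (400x640x3 uint8, red, green, blue); there is no depth.
- manip.get_calibration(name): a dict with "K" (3x3 intrinsics, pixels), "k1" (the pictures are not rectified: a ray, as slopes to the right and down, at radius r is drawn at 1 + k1 r^2 times it, then the intrinsics apply), "rvec" (rotation vector, rad) and "tvec" (3), from world to camera coordinates, as OpenCV has them. Camera axes: x right, y down, z forward; pixel columns grow to the right and rows downward; lengths in m; the calibration is good to about 2 mm. A picture is of the moment at which its call begins: read the wrist's pose just before it. get_calibration takes no time and is no camera call; for the wrist camera it gives the pose at the moment of the call.
- manip.sign_off(): hands the job in; it is judged then, once.
The state is a dict: "t": time; "q": joint angles; "qd": joint speeds; "tau": joint torques, N m; "tcp_pos": TCP position; "tool_rot": TCP orientation; "force": force on the tool from outside, world axes, zero at the start; "ft_torque": the same for the moment, N m; "finger_gap": opening from 0.0 (shut) to 1.0 (fully open); "gripper_force": force on a finger pad.
Only numpy, scipy, OpenCV 4.12 (cv2) and the standard library are available. Lean on these libraries where they do the work, as an engineer would, in place of code of your own. Each camera call takes 0.05 s, during which the arm holds its last target. There are 200 camera calls.

### The job

Pick up the spline key (the upright steel socket with a square head), set it on the lock nut of the wheel spacer (the round toothed nut, not the plain hex ones), and rock it gently under light pressure until the teeth mesh and the key drops fully home on the nut's flange. Then turn the nut clockwise with the key until it comes up against its stop, and leave the key standing on the nut. Do not force it, and leave the other things on the bench where they are.

Things in the scene. Friction and masses are not known exactly. Their poses are not given: they have to be found in the camera images.
- key: Spline key, loose, 0.2-0.33 kg, upright, mouth down. Below: dark steel socket, 40 mm diameter, 34 mm tall; inside, five even inward teeth flush with the mouth leave a 22 mm bore. Above: bright square head 22 x 22 mm, from 34 to 74 mm above the origin, gripped on two flats. Origin: centre of the mouth (underside); z up the key; x, y square to the head's flats.
- hub: Aluminium wheel spacer, fixed flat on the bench: disc 150 mm diameter, 25 mm thick. Five studs on a 112 mm circle carry four plain hex nuts (19 mm across flats, stud ends 24 mm above the disc) and, on its +x axis, the toothed lock nut. Origin: centre of its underside, z up.
- seat (a point): Point on the lock nut's axis at the top of its flange (34 mm wide), 29 mm above the bench, z up; turns with the spacer, not the nut. A key fully home has its origin here. Above it the nut has a 20 mm core with five upright ribs, 27 mm over their tips, flat-topped 14 mm above this point, and a rounded nose to 22 mm above it that centres the key.
- nut (a joint): Turn of the lock nut, rad, growing clockwise seen from above; starts at 0 to 0.4; stops at 1.2 and -0.6. Zero lies at a random angle, so it does not tell where the ribs point. Turning takes 0.15 N m. Key and nut are spoilt when the force between them passes 55 N (a push, the bump of landing faster than 15 mm/s, or the sum of side loads: 0.6 N m).
- mouth (a point): The centre of the key's mouth, same point as the key's origin. The key's teeth enter between the nut's ribs only within about 4 degrees of the right angle, repeating every 72 degrees; otherwise they rest on the rib tops, the key 14 mm too high. Rubbed round there under about 5 N it leaves the nut standing; pressed with over about 12 N it may drag the nut along.
- jar: Bystander: clear jar with a dark twist cap, 82 mm diameter, 103 mm tall. Origin under its centre.
- torque_stick: Bystander: red torque stick lying, 215 mm long, 28 mm thick. Origin under its middle.
- adapter: Bystander: silver socket adapter, 24 mm diameter, 34 mm tall, standing. Origin under its centre.
- pry_tool: Bystander: flat black plastic pry tool, 205 mm long, 10 mm thick. Origin under its handle.
- gauge: Bystander: squat aluminium tread gauge, 44 mm diameter, 18 mm tall, with a 55 mm arm. Origin under its round body.
- spare_nut: Bystander: plain hex nut, 19 mm across flats, 16 mm tall. Origin under its centre.
There are look-alikes about, which are no part of the job. Of the things like the hub, leave any that is orange or yellow; of the rest the larger one is meant.

How it is judged:
On the way, in this order (a step that is already met when the one before it is completed fails the run):
1. the key is lifted off the bench (height (world z) of key above 0.035 m), for 0.1 s.
2. the key's teeth are meshed and it sits fully home, upright, on the lock nut's flange (horizontal distance between key and seat below 0.004 m and z of key in the frame of seat below 0.003 m and angle between key's own z axis and vertical below 0.12 rad), for 0.2 s.
3. the nut is turned clockwise to its stop with the key home on it (value of joint nut above 1.1 rad and z of key in the frame of seat below 0.003 m and horizontal distance between key and seat below 0.004 m), for 0.1 s.
At the end, for the whole second after the job is handed in: The nut is within 0.1 rad of its clockwise stop (at 1.2 rad), and the key stands released and at rest on it, fully home (origin within 3 mm in height and 4 mm sideways of the flange's centre) and upright within 0.12 rad (all of step 3 and angle between key's own z axis and vertical below 0.12 rad and linear speed of key below 0.01 m/s); the robot touches nothing.
It fails at once if the key is pressed or wrenched on the nut or spacer with more than 55 N (contact force between key and hub above 55 N).
It fails at once if a bystander is moved by more than 30 mm (distance of any of jar, torque_stick, adapter, pry_tool, gauge, spare_nut from where it was at the start of the episode above 0.03 m).
It also fails if it takes over 64 s, if anything falls off the work surface, if the arm or the gripper's body presses on something with over 40 N, if the wrist force passes 120 N, or if a joint passes its speed limit or range.

## Working session

There is one attempt and no reset: what is moved stays moved. The work goes in short steps, Python scripts to look and compute and a shell command to move; the robot and the scene stay as the last step left them, time stands still between calls to the robot, and variables do not carry over. Pictures are saved under pics/ and viewed, at most 10 in all, crops included, and the job is handed in when it is done.

```bash
mkdir -p pics; cat > h.py <<'E'
import numpy as np, cv2
from station import manip
def snap(name,fn):
    c=manip.get_calibration(name); im=manip.snapshot(name)
    cv2.imwrite('pics/'+fn,im[:,:,::-1]); return c,im
def px2w(c,u,v,z):
    K=np.array(c["K"]);k1=c["k1"]
    d=np.array([(u-K[0,2])/K[0,0],(v-K[1,2])/K[1,1]]);s=d.copy()
    for _ in range(20): s=d/(1+k1*(s@s))
    R=cv2.Rodrigues(np.array(c["rvec"],float))[0];t=np.array(c["tvec"],float).ravel()
    o=-R.T@t; r=R.T@np.array([s[0],s[1],1]); return o+r*(z-o[2])/r[2]
def w2px(c,p):
    R=cv2.Rodrigues(np.array(c["rvec"],float))[0];t=np.array(c["tvec"],float).ravel()
    q=R@np.array(p,float)+t; s=q[:2]/q[2]; s=s*(1+c["k1"]*(s@s)); K=np.array(c["K"])
    return np.array([K[0,0]*s[0]+K[0,2],K[1,1]*s[1]+K[1,2]])
E
python3 - <<'E'
from h import *
for n in("top","scene"):
    c,im=snap(n,n+'0.png'); R=cv2.Rodrigues(np.array(c["rvec"],float))[0]
    print(n,c["K"],c["k1"],-R.T@np.array(c["tvec"]).ravel())
print(manip.sense())
E
```

```text
top [[422.05645347   0.         317.25816276]
 [  0.         422.05645347 200.57681953]
 [  0.           0.           1.        ]] 0.00918567906073482 [ 0.34996561 -0.05977113  1.01493798]
scene [[363.09355127   0.         319.00907849]
 [  0.         363.09355127 200.7215836 ]
 [  0.           0.           1.        ]] -0.014301189830839422 [1.11319792 0.27800947 0.61049072]
{'t': 0.1, 'q': array([-1.36947498e+00,  5.28399099e-01,  1.43378351e+00, -2.03869651e-05,
        1.18135573e+00, -1.78508237e-01]), 'qd': array([ 0.00091437, -0.00139891, -0.00282623,  0.00078113, -0.0009961 ,
       -0.00114085]), 'tau': array([ 1.78837045e-04, -4.43304634e+01, -1.78585857e+01, -2.39765050e-04,
        3.88647895e-03, -4.16595782e-06]), 'tcp_pos': array([ 0.2316051 , -0.5797711 ,  0.20791261]), 'tool_rot': array([ 9.82019127e-01,  1.88778941e-01, -2.05223620e-05, -9.72671050e-04]), 'force': array([-0.28231401, -0.43197869,  0.99167029]), 'ft_torque': array([ 0.0033377 , -0.0110009 , -0.02671845]), 'gripper_force': 0.0, 'finger_gap': 0.9985470417527262}
```

View pics/top0.png

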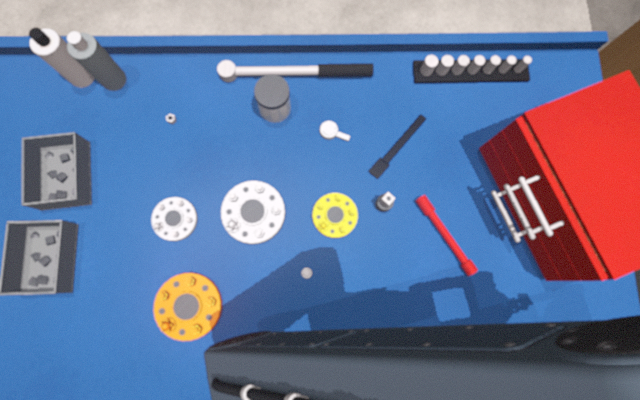

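View pics/scene0.png

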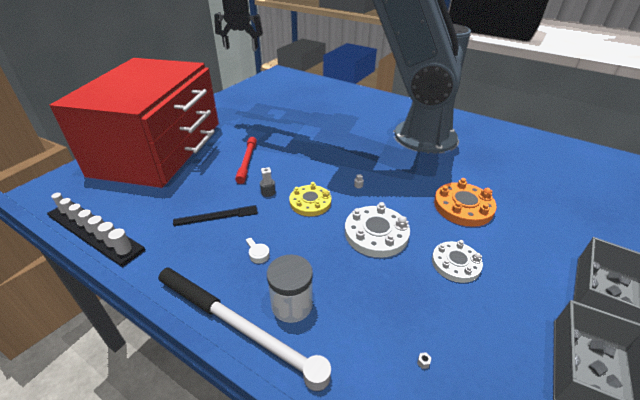

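The top view shows the hub (large white disc) near (252,211) with a possible lock nut near (233,225), and the key near (386,202). I'll enlarge both regions to confirm.

```bash
python3 - <<'E'
from h import *
t=cv2.imread('pics/top0.png');s=cv2.imread('pics/scene0.png')
f=lambda im,u,v,w,h:cv2.resize(im[v:v+h,u:u+w],(400,300),interpolation=cv2.INTER_CUBIC)
o=np.vstack([np.hstack([f(t,212,175,80,60+15-15),f(t,366,187,40,30)]),np.hstack([f(s,338,197,80,60),f(s,246,160,48,36)])])
cv2.imwrite('pics/crop0.png',o)
c=manip.get_calibration("top")
for p in[(252.5,211,.025),(387,202,.07),(383,206,0.0)]: print(p,px2w(c,*p))
for i in range(1):
  for d in [(0,0),(.075,0),(-.075,0),(0,.075),(0,-.075)]:
    p=px2w(c,252.5,211,.025);print(w2px(c,p+[*d,0]))
E
```

```text
(252.5, 211, 0.025) [0.51800205 0.06375565 0.025     ]
(387, 202, 0.07) [ 0.52481243 -0.24842706  0.07      ]
(383, 206, 0.0) [ 0.52798868 -0.25198345  0.        ]
[252.5 211. ]
[252.61155279 180.19405867]
[252.37863033 242.69285399]
[220.60437712 211.66013038]
[284.23103067 210.34421987]
```

View pics/crop0.png

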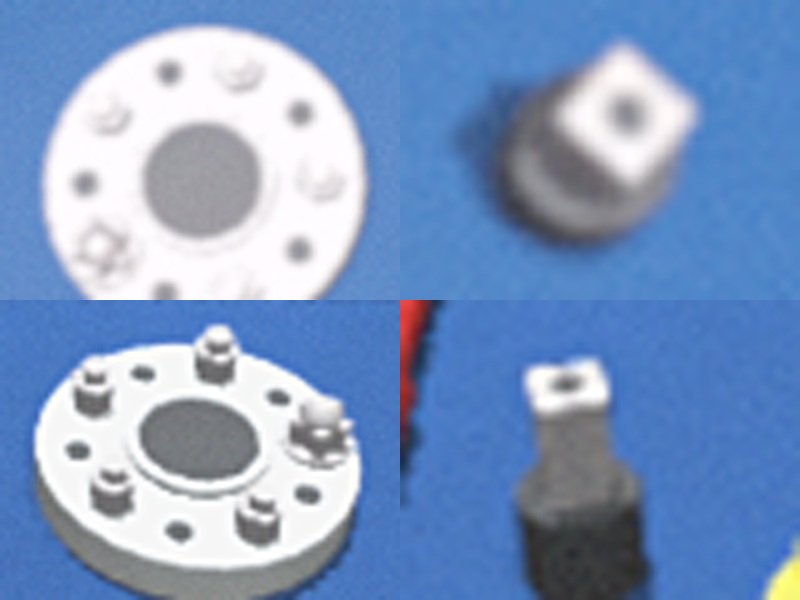

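Top-left crop: the toothed nut on the white hub is at top-image pixel (232,225), with hub centre (252.5,211). Top-right crop: the key head's top face is centred at (388.8,198.3), with its corners roughly along the image axes, so the flats sit near 45°.

```bash
python3 - <<'E'
from h import *
from scipy.spatial.transform import Rotation as Ro
c=manip.get_calibration("top")
k=px2w(c,388.8,198.3,.074);print('key',k)
for p in[(700,108),(622,40),(553,115),(630,190)]:print(px2w(c,366+(p[0]-400)/10,187+p[1]/10,.074))
print('nut',px2w(c,232.3,224.8,.043)); 
for p in[(480,150),(545,280),(523,243),(530,115)]: print('box',px2w(c,*p,0),px2w(c,*p,.2))
s=manip.sense();T=Ro.from_quat(s['tool_rot']);print(T.as_matrix().round(3))
w=manip.get_calibration("wrist");R=cv2.Rodrigues(np.array(w["rvec"]))[0];o=-R.T@np.array(w["tvec"]).ravel()
print('cam in tool',T.inv().apply(o-s['tcp_pos']),'\n',(T.inv().as_matrix()@R.T).round(3),w["K"])
print(w2px(c,s['tcp_pos']))
E
```

```text
key [ 0.53257719 -0.25224208  0.074     ]
[ 0.53340693 -0.26882524  0.074     ]
[ 0.54963602 -0.25184178  0.074     ]
[ 0.5324595  -0.23502957  0.074     ]
[ 0.51472614 -0.25167157  0.074     ]
nut [0.48364317 0.10779286 0.043     ]
box [ 0.66671925 -0.50614309  0.        ] [ 0.60430092 -0.41818265  0.2       ]
box [ 0.34049222 -0.63052249  0.        ] [ 0.34235901 -0.51805229  0.2       ]
box [ 0.42976884 -0.5880831   0.        ] [ 0.41404311 -0.48397586  0.2       ]
box [ 0.7582475  -0.64519603  0.        ] [ 0.67779295 -0.52983432  0.2       ]
[[ 0.929  0.371 -0.   ]
 [ 0.371 -0.929  0.002]
 [ 0.    -0.002 -1.   ]]
cam in tool [ 7.53460267e-02  9.80187087e-05 -1.65026309e-01] 
 [[-0.001 -0.956 -0.293]
 [ 1.    -0.001  0.   ]
 [-0.001 -0.293  0.956]] [[354.4033267    0.         321.83007116]
 [  0.         354.4033267  193.52090047]
 [  0.           0.           1.        ]]
[588.090966   340.07102791]
```

```bash
python3 -m handwheel '[[0,33,0,0,0,10.5,1],[0,33,0,0,0,10.5,1],[0,33,0,0,0,10.5,1],[5,33,0,0,0,10.5,1],[16,33,0,0,0,10.5,1],[16,33,0,0,0,10.5,1],[16,33,0,0,0,10.5,1],[16,33,0,0,0,10.5,1],[16,32,0,0,0,10.5,1],[16,32,0,0,0,10.5,1]]' 60 && python3 -m handwheel '[[30,0,0,0,0,4,1],[30,0,0,0,0,4,1],[30,0,0,0,0,0.2,1],[30,0,0,0,0,0,0.6],[30,0,0,0,0,0,0.6],[30,0,0,0,0,0,0.6],[20,0,0,0,0,0,0.6],[0,0,0,0,0,0,0.6],[0,0,0,0,0,0,0.6],[0,0,0,0,0,0,0.6]]'; python3 - <<'E'
from h import *
c,im=snap("wrist","w1.png");s=manip.sense();print(s['t'],s['tcp_pos'],s['tool_rot'],s['q'])
print(w2px(c,[.5326,-.2522,.074]),w2px(c,[.5326,-.2522,0]))
E
```

```text
t: 1.35
tcp_pos: [0.333, -0.2512, 0.2087]
tool_rot: [0.445, 0.895, 0.0, -0.0]
force: [0.1, -0.2, 0.0]
finger_gap: 1.003
gripper_force: 0.0
t: 2.6
tcp_pos: [0.5316, -0.2523, 0.2087]
tool_rot: [0.383, 0.924, 0.0, -0.001]
force: [-0.7, 0.4, 0.1]
finger_gap: 0.602
gripper_force: 0.0
2.65 [ 0.5318015  -0.25241617  0.2088554 ] [ 3.83303728e-01  9.23622292e-01  9.50539905e-06 -3.37596131e-04] [-6.32777145e-01  4.78582611e-01  1.52572251e+00 -1.56026756e-04
  1.13794798e+00 -1.41676677e+00]
[322.20214128 174.97431269] [322.14690729 158.21551496]
```

View pics/w1.png

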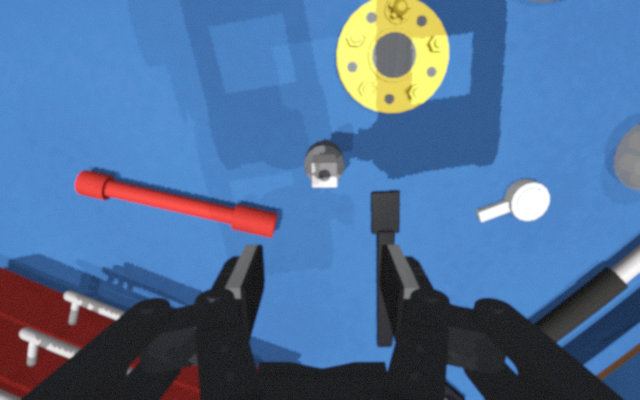

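The wrist view shows the key head top at (324,175) with its flats square to the image, about 1 mm from my estimate of (322,175). I'll descend and grip.

```bash
python3 -m handwheel '[[0.8,0.8,-25,0,0,0,0.6],[0,0,-25,0,0,0,0.6],[0,0,-25,0,0,0,0.6],[0,0,-25,0,0,0,0.6],[0,0,-25,0,0,0,0.6],[0,0,-25,0,0,0,0.6],[0,0,-19,0,0,0,0.6],[0,0,0,0,0,0,0.6],[0,0,0,0,0,0,0],[0,0,0,0,0,0,0]]' 60 && python3 -m handwheel '[[0,0,0,0,0,0,0],[0,0,0,0,0,0,0],[0,0,0,0,0,0,0],[0,0,5,0,0,0,0],[0,0,15,0,0,0,0],[0,0,20,0,0,0,0],[0,0,30,0,0,0,0],[0,0,35,0,0,0,0],[0,0,35,0,0,0,0],[0,0,0,0,0,0,0]]'; python3 - <<'E'
from h import *
s=manip.sense();print(s)
E
```

```text
t: 3.9
tcp_pos: [0.5344, -0.2523, 0.0413]
tool_rot: [0.383, 0.924, -0.0, 0.001]
force: [0.6, -0.2, -2.8]
finger_gap: 0.233
gripper_force: 59.5
t: 5.15
tcp_pos: [0.5353, -0.2528, 0.1832]
tool_rot: [0.383, 0.924, -0.001, 0.004]
force: [-0.3, -0.2, -3.0]
finger_gap: 0.235
gripper_force: 59.7
{'t': 5.15, 'q': array([-6.29806068e-01,  5.10130961e-01,  1.55032331e+00,  6.83915667e-05,
        1.07378740e+00, -1.41471164e+00]), 'qd': array([-0.0003967 ,  0.05205091,  0.05680068, -0.00162055, -0.01740545,
       -0.00041692]), 'tau': array([ 1.74743542e-01, -4.45254743e+01, -1.72604907e+01,  7.55626126e-03,
        1.88850090e-01, -8.45025767e-06]), 'tcp_pos': array([ 0.53529971, -0.25276004,  0.18322633]), 'tool_rot': array([ 3.82923341e-01,  9.23772810e-01, -8.33182873e-04,  3.57992985e-03]), 'force': array([-0.28894626, -0.17002013, -2.99953164]), 'ft_torque': array([ 0.07843927, -0.03417019, -0.01686503]), 'gripper_force': 59.668362736701965, 'finger_gap': 0.23453948511620315}
```

```bash
python3 -m handwheel '[[0,15,5,0,0,0,0],[-2,35,5,0,0,0,0],[-3,45,5,0,0,0,0],[-3,48,5,0,0,0,0],[-3,48,0,0,0,0,0],[-3,48,0,0,0,0,0],[-3,44,0,0,0,0,0],[-3,35,0,0,0,0,0],[-3,15,0,0,0,0,0],[0,0,0,0,0,0,0]]'; python3 - <<'E'
from h import *
from scipy.spatial.transform import Rotation as Ro
manip.snapshot("scene");manip.snapshot("scene")
s=manip.sense();c,im=snap("wrist","w2.png");print(s['t'],s['tcp_pos'],Ro.from_quat(s['tool_rot']).as_matrix().round(4))
n=[.4836,.1078,.043];u,v=w2px(c,n);print(u,v,w2px(c,[.4836,.1078,.029]),w2px(c,[.518,.0638,.025]))
u,v=int(u),int(v)
cv2.imwrite('pics/w2c.png',cv2.resize(cv2.imread('pics/w2.png')[v-60:v+60,u-80:u+80],(800,600),interpolation=cv2.INTER_CUBIC));print(u-80,v-60)
E
```

```text
t: 6.4
tcp_pos: [0.5091, 0.0823, 0.1989]
tool_rot: [0.382, 0.924, -0.001, -0.001]
force: [0.9, 0.6, -3.6]
finger_gap: 0.24
gripper_force: 59.6
6.5 [0.51033132 0.08071692 0.19938887] [[-7.065e-01  7.077e-01 -8.000e-04]
 [ 7.077e-01  7.065e-01 -6.000e-04]
 [ 1.000e-04 -1.000e-03 -1.000e+00]]
321.6978126296206 127.2667961237197 [321.71695436 125.56585802] [314.97247827 181.55496917]
241 67
```

View pics/w2c.png

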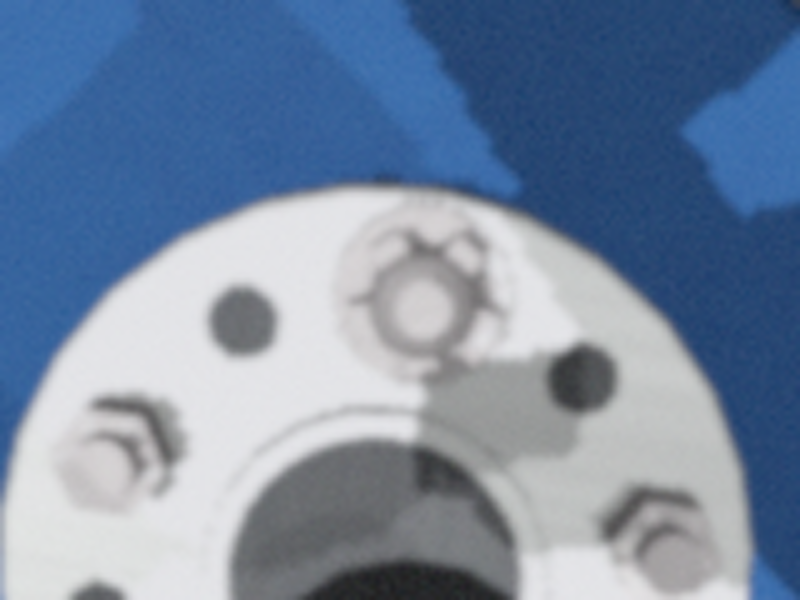

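View pics/w2.png

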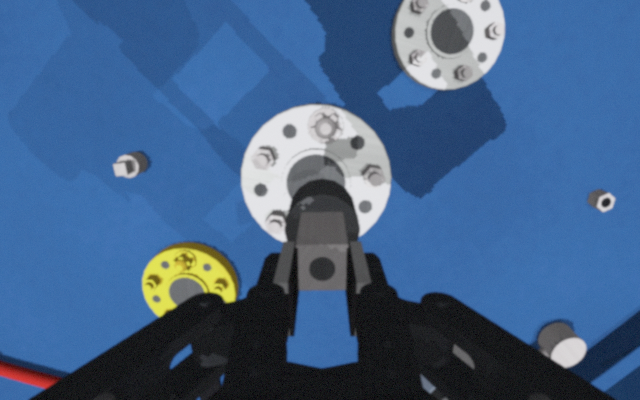

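The nut's nose top is at (324.6,128.6), its flange centre about (326,125), and the held key's head hole at (323,268). I'll work out how far the key has to move.

```bash
python3 - <<'E'
from h import *
c=manip.get_calibration("wrist")
print(px2w(c,324.6,128.6,.051),px2w(c,326,125,.029),px2w(c,316,181.5,.025))
s=manip.sense();print(s['tcp_pos'],px2w(c,322.7,268,s['tcp_pos'][2]-.0413+.074))
im=cv2.imread('pics/w2.png');g=cv2.cvtColor(im,cv2.COLOR_BGR2GRAY)
m=((im[:,:,0].astype(int)-im[:,:,2])<40).astype('uint8')*255
m[:,:230]=0;m[:,400:]=0;m[:95]=0;m[180:]=0
p=np.argwhere(m)
pts=[]
for v in range(106,175,3):
    x=p[p[:,0]==v][:,1]
    if len(x): pts+= [(x.min(),v),(x.max(),v)]
# fit disc top circle in world
W=np.array([px2w(c,u,v,.025)[:2] for u,v in pts])
from scipy.optimize import least_squares
r=least_squares(lambda q:np.hypot(*(W-q[:2]).T)-q[2],[.518,.064,.075],loss='soft_l1',f_scale=.001);print(r.x,np.abs(r.fun).max())
E
```

```text
[0.48596281 0.10911913 0.051     ] [0.48644938 0.11070528 0.029     ] [0.51903949 0.06421017 0.025     ]
[0.51058446 0.08039538 0.19953066] [0.51037102 0.08180072 0.23223066]
[0.51807904 0.06481748 0.07428169] 0.0007576862363584402
```

```bash
python3 -m handwheel '[[-5,6,0,0,0,0,0],[-10,11,0,0,0,0,0],[-9.7,11,0,0,0,0,0],[0,0,-20,0,0,0,0],[0,0,-25,0,0,0,0],[0,0,-25,0,0,0,0],[0,0,-20,0,0,0,0],[0,0,-10,0,0,0,0],[0,0,-2,0,0,0,0],[0,0,0,0,0,0,0]]' 60; python3 - <<'E'
from h import *
s=manip.sense();print(s['t'],s['tcp_pos'],s['force'],s['q'])
c,a=snap("wrist","w3.png");c2,b=snap("scene","s3.png")
u,v=w2px(c2,[.4857,.1092,.05]).astype(int);print(u,v)
B=cv2.resize(b[v-60:v+30,u-60:u+60,::-1],(800,600),interpolation=cv2.INTER_CUBIC)
cv2.imwrite('pics/s3c.png',B)
print(manip.sense()['force'],manip.sense()['tcp_pos'])
E
```

```text
t: 7.8
tcp_pos: [0.4862, 0.1096, 0.0983]
tool_rot: [0.383, 0.924, 0.0, 0.001]
force: [-0.2, -0.2, -2.9]
finger_gap: 0.238
gripper_force: 59.6
7.8 [0.48623808 0.10955594 0.09832404] [-0.16521519 -0.20772359 -2.89644658] [-2.97717029e-03  5.33707887e-01  1.84990238e+00  1.39832990e-05
  7.56847837e-01 -7.87933738e-01]
401 217
[ 0.3114425  -0.25588996 -3.25802866] [0.48643576 0.10945545 0.098543  ]
```

View pics/s3c.png

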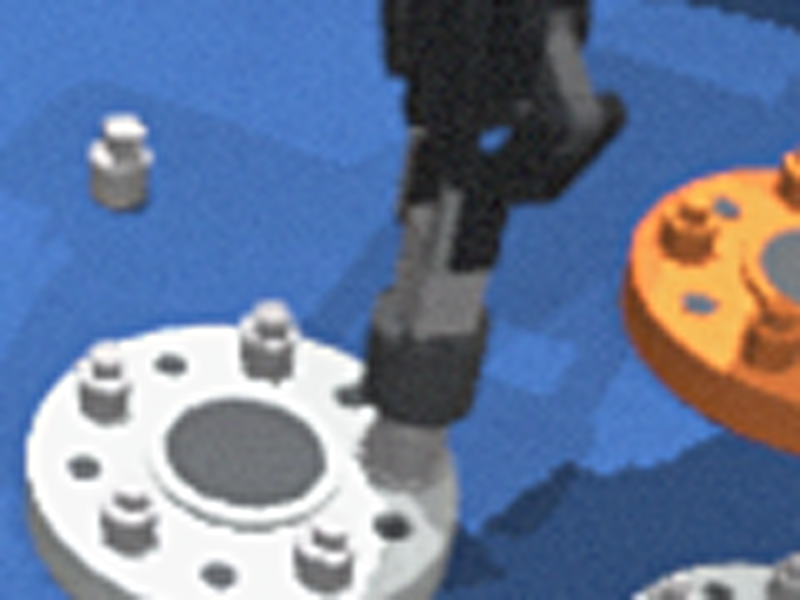

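The key is above the nut, with its mouth centre near crop (423,410) and the nut's flange centre near (403,470). I'll check that against the projected axis.

```bash
python3 - <<'E'
from h import *
c=manip.get_calibration("scene")
f=lambda p:((w2px(c,p)-[341,157])*6.667).round(0)
for z in(.029,.043,.057,.091,.131):print(z,f([.486,.1095,z]),f([.496,.1095,z]),f([.486,.1195,z]))
# hub centre check
print('hub',f([.518,.0645,.025]),f([.518+.075,.0645,.025]),f([.518,.0645-.075,.025]),f([.518,.0645+.075,.025]))
E
```

```text
0.029 [394. 447.] [383. 463.] [421. 457.]
0.043 [400. 417.] [389. 434.] [427. 428.]
0.057 [407. 387.] [395. 404.] [434. 398.]
0.091 [422. 311.] [411. 328.] [451. 322.]
0.131 [442. 217.] [430. 233.] [471. 227.]
hub [237. 459.] [139. 591.] [ 50. 382.] [438. 543.]
```

```bash
for i in 1; do python3 -m handwheel '[[0,0,-1,0,0,0,0],[0,0,-1,0,0,0,0],[0,0,-1,0,0,0,0],[0,0,-1,0,0,0,0],[0,0,-1,0,0,0,0],[0,0,-1,0,0,0,0],[0,0,-1,0,0,0,0],[0,0,-1,0,0,0,0],[0,0,-1,0,0,0,0],[0,0,-1,0,0,0,0]]'; done; python3 -c "
from h import *
s=manip.sense();print(s['force'],s['ft_torque'],s['tcp_pos'])"
```

```text
t: 9.15
tcp_pos: [0.4859, 0.1094, 0.0878]
tool_rot: [0.383, 0.924, 0.0, 0.0]
force: [0.5, 0.1, -2.5]
finger_gap: 0.237
gripper_force: 59.6
[ 0.45729631  0.13536388 -2.4636114 ] [ 0.01908025  0.03721508 -0.02972112] [0.48586799 0.1093617  0.08775063]
```

```bash
python3 -m handwheel '[[0,0,-0.5,0,0,0,0],[0,0,-0.5,0,0,0,0],[0,0,-0.5,0,0,0,0],[0,0,-0.5,0,0,0,0],[0,0,-0.5,0,0,0,0],[0,0,-0.5,0,0,0,0],[0,0,-0.5,0,0,0,0],[0,0,0,0,0,0,0],[0,0,0,0,0,0,0],[0,0,0,0,0,0,0]]';  python3 -c "
from h import *
s=manip.sense();print(s['force'],s['ft_torque'],s['tcp_pos'])"
```

```text
t: 10.4
tcp_pos: [0.4858, 0.1094, 0.0843]
tool_rot: [0.383, 0.924, -0.0, -0.0]
force: [0.1, 0.3, -3.6]
finger_gap: 0.235
gripper_force: 59.6
[ 0.07825668  0.25885562 -3.63423802] [-0.05649893 -0.03989065 -0.01505171] [0.48581804 0.10936144 0.08432397]
```

```bash
python3 -m handwheel '[[0,0,-0.3,0,0,0,0],[0,0,-0.3,0,0,0,0],[0,0,-0.3,0,0,0,0],[0,0,-0.3,0,0,0,0],[0,0,-0.3,0,0,0,0],[0,0,0,0,0,0,0],[0,0,0,0,0,0,0],[0,0,0,0,0,0,0],[0,0,0,0,0,0,0],[0,0,0,0,0,0,0]]';  python3 -c "
from h import *
s=manip.sense();print(s['force'],s['ft_torque'],s['tcp_pos'])"
```

```text
t: 11.65
tcp_pos: [0.4859, 0.1094, 0.0828]
tool_rot: [0.383, 0.924, 0.0, 0.0]
force: [1.1, 0.6, -2.8]
finger_gap: 0.237
gripper_force: 59.6
[ 1.0712121  0.624345  -2.7780617] [-0.18508463 -0.12999572 -0.00426089] [0.48591158 0.10937388 0.08282122]
```

```bash
python3 -m handwheel '[[0,0,-0.3,0,0,0,0],[0,0,-0.3,0,0,0,0],[0,0,-0.3,0,0,0,0],[0,0,-0.3,0,0,0,0],[0,0,0,0,0,0,0],[0,0,0,0,0,0,0],[0,0,0,0,0,0,0],[0,0,0,0,0,0,0],[0,0,0,0,0,0,0],[0,0,0,0,0,0,0]]';  python3 -c "
from h import *
s=manip.sense();print(s['force'],s['ft_torque'],s['tcp_pos'])"
```

```text
t: 12.9
tcp_pos: [0.4859, 0.1094, 0.0816]
tool_rot: [0.383, 0.924, 0.0, 0.0]
force: [1.3, -0.6, -2.2]
finger_gap: 0.234
gripper_force: 59.6
[ 1.27060514 -0.60607682 -2.18366572] [-0.14679001 -0.21562974 -0.00030977] [0.4858682  0.10937743 0.08161917]
```

```bash
python3 -m handwheel '[[0.4,-0.2,-0.3,0,0,0,0],[0,0,-0.3,0,0,0,0],[0,0,-0.3,0,0,0,0],[0,0,-0.3,0,0,0,0],[0,0,-0.3,0,0,0,0],[0,0,-0.3,0,0,0,0],[0,0,0,0,0,0,0],[0,0,0,0,0,0,0],[0,0,0,0,0,0,0],[0,0,0,0,0,0,0]]';  python3 -c "
from h import *
s=manip.sense();print(s['force'],s['ft_torque'],s['tcp_pos'])"
```

```text
t: 14.15
tcp_pos: [0.4862, 0.1092, 0.0798]
tool_rot: [0.383, 0.924, -0.0, -0.0]
force: [0.5, -0.2, -1.7]
finger_gap: 0.236
gripper_force: 59.6
[ 0.54769919 -0.19640518 -1.7181634 ] [-0.11403821 -0.03572189 -0.02986929] [0.48618231 0.10915631 0.0797909 ]
```

```bash
python3 -m handwheel '[[0,0,-0.3,0,0,0,0],[0,0,-0.3,0,0,0,0],[0,0,-0.3,0,0,0,0],[0,0,-0.3,0,0,0,0],[0,0,-0.3,0,0,0,0],[0,0,-0.3,0,0,0,0],[0,0,0,0,0,0,0],[0,0,0,0,0,0,0],[0,0,0,0,0,0,0],[0,0,0,0,0,0,0]]';  python3 -c "
from h import *
s=manip.sense();print(s['force'],s['ft_torque'],s['tcp_pos'])
c,im=snap('scene','s4.png')
cv2.imwrite('pics/s4c.png',cv2.resize(im[180:255,341:441,::-1],(800,600),interpolation=cv2.INTER_CUBIC))"
```

```text
t: 15.4
tcp_pos: [0.4862, 0.1092, 0.078]
tool_rot: [0.383, 0.924, 0.0, 0.0]
force: [-0.1, -1.4, -3.4]
finger_gap: 0.235
gripper_force: 59.6
[-0.13934371 -1.39605983 -3.43777547] [-0.16422219 -0.04793772 -0.04238765] [0.48623681 0.10917784 0.07801788]
```

View pics/s4c.png

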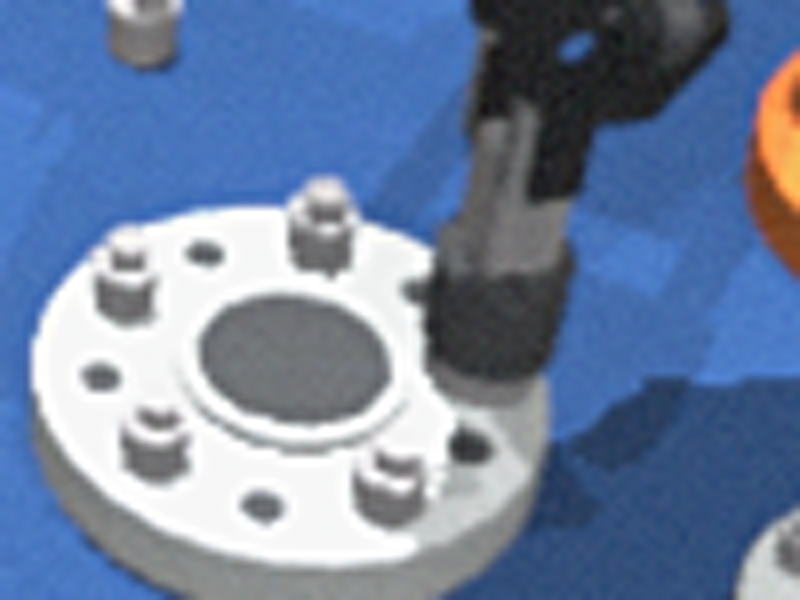

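The mouth is now only about 8 mm above the flange with no contact force, so the teeth appear to be entering. I'll continue gently.

```bash
python3 -m handwheel '[[0,0,-0.6,0,0,0,0],[0,0,-0.6,0,0,0,0],[0,0,-0.6,0,0,0,0],[0,0,-0.6,0,0,0,0],[0,0,-0.6,0,0,0,0],[0,0,-0.6,0,0,0,0],[0,0,0,0,0,0,0],[0,0,0,0,0,0,0],[0,0,0,0,0,0,0],[0,0,0,0,0,0,0]]';  python3 -c "
from h import *
s=manip.sense();print(s['force'],s['ft_torque'],s['tcp_pos'])"
```

```text
t: 16.7
tcp_pos: [0.4862, 0.1092, 0.0744]
tool_rot: [0.383, 0.924, -0.0, -0.0]
force: [0.1, 0.4, -3.1]
finger_gap: 0.235
gripper_force: 59.6
[ 0.06910889  0.35724108 -3.13711721] [-0.15099501 -0.08847615  0.01007925] [0.48620828 0.10916344 0.07438675]
```

```bash
python3 -m handwheel '[[0,0,-0.6,0,0,0,0],[0,0,-0.6,0,0,0,0],[0,0,-0.6,0,0,0,0],[0,0,-0.4,0,0,0,0],[0,0,-0.4,0,0,0,0],[0,0,-0.4,0,0,0,0],[0,0,0,0,0,0,0],[0,0,0,0,0,0,0],[0,0,0,0,0,0,0],[0,0,0,0,0,0,0]]';  python3 -c "
from h import *
s=manip.sense();print(s['force'],s['ft_torque'],s['tcp_pos'])"
```

```text
t: 17.95
tcp_pos: [0.4862, 0.1092, 0.0714]
tool_rot: [0.383, 0.924, -0.0, -0.0]
force: [0.1, -0.8, -2.6]
finger_gap: 0.238
gripper_force: 59.6
[ 0.08937486 -0.7852125  -2.55837661] [-0.15972883 -0.07735427 -0.07543029] [0.48622245 0.10917387 0.07140497]
```

```bash
python3 -m handwheel '[[0,0,-0.2,0,0,0,0],[0,0,-0.2,0,0,0,0],[0,0,-0.2,0,0,0,0],[0,0,-0.2,0,0,0,0],[0,0,-0.2,0,0,0,0],[0,0,0,0,0,0,0],[0,0,0,0,0,0,0],[0,0,0,0,0,0,0],[0,0,0,0,0,0,0],[0,0,0,0,0,0,0]]';  python3 -c "
from h import *
s=manip.sense();print(s['force'],s['ft_torque'],s['tcp_pos'])"
```

```text
t: 19.2
tcp_pos: [0.4862, 0.1092, 0.0704]
tool_rot: [0.383, 0.924, -0.0, -0.0]
force: [0.0, -0.4, -1.9]
finger_gap: 0.234
gripper_force: 59.6
[ 0.04574612 -0.43224132 -1.90114162] [-0.15123361 -0.09537347 -0.04282839] [0.48623058 0.10916207 0.07039446]
```

```bash
python3 -m handwheel '[[0,0,-0.2,0,0,0,0],[0,0,-0.2,0,0,0,0],[0,0,-0.2,0,0,0,0],[0,0,-0.2,0,0,0,0],[0,0,-0.2,0,0,0,0],[0,0,0,0,0,0,0],[0,0,0,0,0,0,0],[0,0,0,0,0,0,0],[0,0,0,0,0,0,0],[0,0,0,0,0,0,0]]';  python3 -c "
from h import *
s=manip.sense();print(s['force'],s['ft_torque'],s['tcp_pos'])"
```

```text
t: 20.45
tcp_pos: [0.4864, 0.1091, 0.0701]
tool_rot: [0.383, 0.924, 0.0, 0.0]
force: [-0.9, -1.1, 5.2]
finger_gap: 0.238
gripper_force: 60.7
[-0.86668436 -1.13407301  5.16240149] [-0.28262867  0.15080968 -0.01447299] [0.48644822 0.10912755 0.07009102]
```

Home contact is at tcp z 0.0702 with about 8 N. I'll turn clockwise (negative z) in small steps and watch the moment.

```bash
python3 -m handwheel '[[0,0,0.1,0,0,-1,0],[0,0,0,0,0,-2,0],[0,0,0,0,0,-2,0],[0,0,0,0,0,-3,0],[0,0,0,0,0,-3,0],[0,0,0,0,0,-3,0],[0,0,0,0,0,-3,0],[0,0,0,0,0,-3,0],[0,0,0,0,0,0,0],[0,0,0,0,0,0,0]]';  python3 -c "
from h import *
s=manip.sense();print(s['force'],s['ft_torque'],s['tcp_pos'])"
```

```text
t: 21.7
tcp_pos: [0.4863, 0.109, 0.0701]
tool_rot: [0.538, 0.843, -0.0, 0.0]
force: [-1.0, -2.1, 5.9]
finger_gap: 0.236
gripper_force: 60.7
[-1.00821866 -2.07628978  5.94062308] [-0.39672471  0.24931131  0.0405106 ] [0.48629476 0.10898289 0.0700858 ]
```

```bash
python3 -m handwheel '[[-0.2,-0.4,0,0,0,-2,0],[0,0,0,0,0,-3,0],[0,0,0,0,0,-3,0],[0,0,0,0,0,-3,0],[0,0,0,0,0,-3,0],[0,0,0,0,0,-3,0],[0,0,0,0,0,-2,0],[0,0,0,0,0,-1,0],[0,0,0,0,0,0,0],[0,0,0,0,0,0,0]]';  python3 -c "
from h import *
from scipy.spatial.transform import Rotation as Ro
s=manip.sense();print(s['force'],s['ft_torque'],s['tcp_pos'],Ro.from_quat(s['tool_rot']).as_euler('ZYX',degrees=True))"
```

```text
t: 22.95
tcp_pos: [0.4859, 0.1087, 0.0701]
tool_rot: [0.676, 0.737, -0.0, 0.0]
force: [-1.8, -0.8, 6.1]
finger_gap: 0.237
gripper_force: 60.7
[-1.79448102 -0.797072    6.09741845] [-0.26624673  0.23826824  0.11390011] [0.48589346 0.10869013 0.07007963] [ 9.49833761e+01  1.63472771e-02 -1.79997920e+02]
```

```bash
python3 -m handwheel '[[-0.2,0,0,0,0,-1.5,0],[0,0,0,0,0,-1.5,0],[0,0,0,0,0,-1.5,0],[0,0,0,0,0,-1.5,0],[0,0,0,0,0,-1,0],[0,0,0,0,0,-1,0],[0,0,0,0,0,0,0],[0,0,0,0,0,0,0],[0,0,0,0,0,0,0],[0,0,0,0,0,0,0]]';  python3 -c "
from h import *
from scipy.spatial.transform import Rotation as Ro
s=manip.sense();print(s['force'],s['ft_torque'],s['tcp_pos'],Ro.from_quat(s['tool_rot']).as_euler('ZYX',degrees=True))"
```

```text
t: 24.2
tcp_pos: [0.4857, 0.1087, 0.0701]
tool_rot: [0.725, 0.688, -0.0, 0.0]
force: [-1.0, -0.9, 6.1]
finger_gap: 0.233
gripper_force: 60.7
[-0.9628962  -0.87008331  6.11495844] [-0.26329437  0.20982056  0.06771392] [0.48573394 0.10867207 0.07009931] [8.69846213e+01 1.88444501e-02 1.79994154e+02]
```

```bash
python3 -m handwheel '[[0,0,0,0,0,-1.5,0],[0,0,0,0,0,-1.5,0],[0,0,0,0,0,-1,0],[0,0,0,0,0,-1,0],[0,0,0,0,0,-1,0],[0,0,0,0,0,0,0],[0,0,0,0,0,0,0],[0,0,0,0,0,0,0],[0,0,0,0,0,0,0],[0,0,0,0,0,0,0]]';  python3 -c "
from h import *
from scipy.spatial.transform import Rotation as Ro
s=manip.sense();print(s['force'],s['ft_torque'],s['tcp_pos'],Ro.from_quat(s['tool_rot']).as_euler('ZYX',degrees=True))"
```

```text
t: 25.45
tcp_pos: [0.4856, 0.1087, 0.0701]
tool_rot: [0.76, 0.649, -0.0, 0.0]
force: [-0.9, -0.9, 6.3]
finger_gap: 0.235
gripper_force: 60.7
[-0.89843254 -0.9060714   6.29002539] [-0.2836251   0.28880437  0.16186928] [0.4856005  0.108673   0.07008228] [ 8.09855563e+01  1.94160849e-02 -1.79991185e+02]
```

```bash
cat > m.py <<'E'
from h import *
from scipy.spatial.transform import Rotation as Ro
import time
L=[manip.sense()]
s=L[0];print(s['force'].round(2),s['ft_torque'].round(3),s['tau'][5].round(4),Ro.from_quat(s['tool_rot']).as_euler('ZYX',degrees=True)[0].round(2))
E
python3 -m handwheel '[[0,0,0,0,0,-0.7,0],[0,0,0,0,0,-0.7,0],[0,0,0,0,0,-0.7,0],[0,0,0,0,0,-0.7,0],[0,0,0,0,0,-0.7,0],[0,0,0,0,0,0,0],[0,0,0,0,0,0,0],[0,0,0,0,0,0,0],[0,0,0,0,0,0,0],[0,0,0,0,0,0,0]]' >/dev/null; python3 m.py
```

```text
[-1.5  -2.13  5.73] [-0.259  0.287  0.19 ] 0.1897 77.52
```

```bash
python3 -m handwheel '[[0,0,0,0,0,-0.7,0],[0,0,0,0,0,-0.7,0],[0,0,0,0,0,-0.7,0],[0,0,0,0,0,0,0],[0,0,0,0,0,0,0],[0,0,0,0,0,0,0],[0,0,0,0,0,0,0],[0,0,0,0,0,0,0],[0,0,0,0,0,0,0],[0,0,0,0,0,0,0]]' >/dev/null; python3 m.py
```

```text
[-1.24 -1.87  7.03] [-0.245  0.397  0.483] 0.5045 75.52
```

Moment rose to 0.5 N m with no more travel, so the nut is at its stop. I'll relieve the twist, then release.

```bash
python3 -m handwheel '[[0,0,0,0,0,0.5,0],[0,0,0.1,0,0,0.5,0],[0,0,0.1,0,0,0.2,0],[0,0,0.1,0,0,0,0],[0,0,0,0,0,0,0],[0,0,0,0,0,0,0],[0,0,0,0,0,0,0],[0,0,0,0,0,0,0],[0,0,0,0,0,0,0],[0,0,0,0,0,0,0]]' 30 ; python3 m.py
```

```text
t: 29.2
tcp_pos: [0.4854, 0.1087, 0.0701]
tool_rot: [0.785, 0.62, -0.0, -0.0]
force: [-1.3, -1.4, 5.6]
finger_gap: 0.234
gripper_force: 60.6
[-1.32 -1.37  5.56] [-0.318  0.258  0.247] 0.2491 76.61
```

```bash
python3 -m handwheel '[[0,0,0.1,0,0,0.4,0],[0,0,0,0,0,0,0],[0,0,0,0,0,0,0.25],[0,0,0,0,0,0,0.3],[0,0,0,0,0,0,0.4],[0,0,0,0,0,0,0.5],[0,0,0,0,0,0,0.6],[0,0,0,0,0,0,0.6],[0,0,0,0,0,0,0.6],[0,0,0,0,0,0,0.6]]' ; python3 m.py
python3 -m handwheel '[[0,0,5,0,0,0,0.6],[0,0,15,0,0,0,0.6],[0,0,20,0,0,0,0.6],[0,0,25,0,0,0,0.6],[0,0,25,0,0,0,0.6],[-10,10,20,0,0,0,0.6],[-10,10,0,0,0,0,0.6],[0,0,0,0,0,0,0.6],[0,0,0,0,0,0,0.6],[0,0,0,0,0,0,0.6]]'; python3 -c "
from h import *
c,im=snap('scene','s5.png');d,w=snap('wrist','w5.png')
a=cv2.resize(im[170:260,341:461,::-1],(400,300),interpolation=cv2.INTER_CUBIC)
p=w2px(d,[.4855,.1087,.06]).astype(int);print(p)
u,v=np.clip(p,[60,45],[580,355]);b=cv2.resize(np.ascontiguousarray(w[v-45:v+45,u-60:u+60,::-1]),(400,300),interpolation=cv2.INTER_CUBIC)
cv2.imwrite('pics/f.png',np.hstack([a,b]))
f=lambda P:((w2px(c,P)-[341,170])*3.333).round(0)
for z in(.029,.063,.103):print(z,f([.4855,.1087,z]),f([.4855,.1087,z+.014]))"
```

```text
t: 30.45
tcp_pos: [0.4858, 0.1088, 0.0699]
tool_rot: [0.783, 0.622, 0.0, -0.0]
force: [0.1, 0.1, 0.3]
finger_gap: 0.596
gripper_force: 0.0
[0.13 0.1  0.25] [ 0.024 -0.062  0.005] 0.0001 76.96
t: 31.7
tcp_pos: [0.4658, 0.1285, 0.1793]
tool_rot: [0.783, 0.622, -0.0, -0.0]
force: [0.6, 0.1, -0.3]
finger_gap: 0.601
gripper_force: 0.0
[349 196]
0.029 [196. 179.] [199. 164.]
0.063 [204. 143.] [207. 127.]
0.103 [213.  98.] [217.  81.]
```

View pics/f.png

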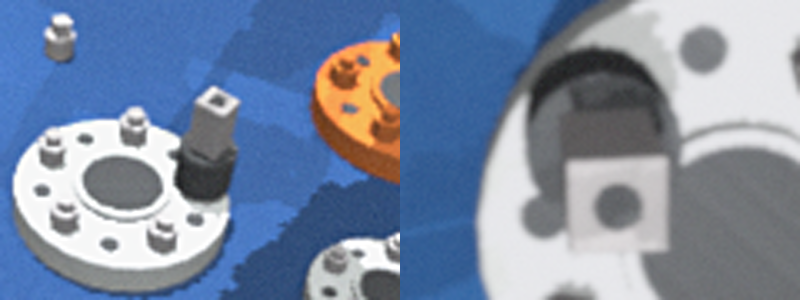

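The key stands upright on the nut, its top at crop (217,99) against (213,98) predicted for fully home, and the gripper is clear. I'm handing in.

```bash
python3 -c "
from station import manip
print(manip.sign_off())"
```

```text
the job is handed in; nothing more can be done
None
```

I handed the job in at about 32 s: the key went fully home on the lock nut, I turned the nut clockwise about 59° until the resistance jumped to 0.5 N m at the stop, and the key is standing released on it; the hand-in returned no verdict.

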